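Raise the bail of the rinsed glue pail and hang it on the draining stand

TASK

Swing the folded-down wire bail of the small steel pail upright while the pail stays standing where it is, then lift the pail by the bail and hang it on the twin-hook stand. Let the bail wire down gently onto the two hook arms in front of their keepers, slide it back under the keepers, settle it in the notches and let go, so that the pail hangs level, still and clear of the base. Never press hard on the stand, and leave the other things on the mat alone.

Things in the scene. Friction and masses are not known exactly. Their poses are not given: they have to be found in the camera images.
- pail: Small empty steel pail, 0.35 to 0.65 kg, slightly conical: 90 mm across the rim, 76 mm at the bottom, 72 mm high, loose on a 3 mm black mat. Origin: centre of its underside, z up its axis. Its bail pivots on ears at y = +-52 mm, 65 mm above the origin; the folded bail sticks out on its -x side, roughly towards the robot.
- bail (a joint): Angle of the wire bail (rad): 0 = upright along the pail's z, positive = folded to the pail's -x side (1.57 = level). Light pivot friction: it stays where put, under 1 N at its top moves it. A U of 5 mm alloy wire: legs 104 mm apart, top 100 mm from the pivot axis and straight for 44 mm either side of its middle. Stiff along its legs: pushed off its arc it tips the pail.
- bail_grip (a point): Middle of the bail's top, on the wire's axis, centre of a wooden grip sleeve 38 mm long, 10 mm thick, that turns on the wire with a light drag: pinched across by the sleeve, the bail can swing and the pail settles plumb, swaying a little if moved fast. y along the wire, z away from the pivots.
- stand: Fixed steel stand. Origin on the mat, midway below its two notches; +x runs from the open hook tips to the column. Base 10 mm thick (x -35..115, y +-45 mm), 24 mm column at x = 85, on it a cross-bar with two hook arms of 6 mm bar along x at y = +-33 mm. The column telescopes; its clamped height is NOT measured: the arms' axis lies 185 to 215 mm above the origin. Rigid: keep forces under 20 N.
- landing (a point): Point on the mat below the middle of the arms' open level run, at x = -36, y = 0 in the stand's frame. Above it the wire can come down freely (+-10 mm along x) on both arms. Each arm from the side (x, height above its level axis, mm): upturned tip (-58, +18), level from (-45, 0) to (-8, 0). Fingers have free room between the arms.
- notch_foot (a point): Point on the mat at the stand's origin, below the middle between the notches: in each arm a V from (x -8, height 0) down to (0, -6) and up to (9, 0) mm. A keeper of 6 mm bar roofs it: a loop from x = 15 to a blunt nose at (-19, +20), underside bar at +16, top bar at +30. So the wire enters only from the front, with some 5 mm of spare height.
- jar: Bystander: closed glass jar, 54 mm across, 70 mm high, standing between pail and stand, farther out. Origin: centre of underside.
- block: Bystander: maple block 60 x 45 x 40 mm high, between pail and stand. Origin: centre of underside.
- turnscrew: Bystander: screwdriver with wooden handle, lying between pail and stand, nearest the robot, pointing away from it. Origin: under its middle.
There are look-alikes about, which are no part of the job. Leave any orange or yellow look-alike of the pail alone.

How it is judged:
By the outcome, as a careful person would: the job done as asked, in the order asked, and still so for the second after the job is handed in, with the robot touching nothing.
It also fails if it takes over 72 s, if anything falls off the work surface, if the arm or the gripper's body presses on something with over 40 N, if the wrist force passes 120 N, or if a joint passes its speed limit or range.

ROBOT

A 7-joint arm with a two-finger parallel gripper is mounted at the origin on the work surface. World frame = base frame: x ahead of the robot, y to its left, z up, the work surface at z = 0. Lengths are in m, angles in rad, forces in N, time in s.
With the tool pointing down it reaches from about 0.4 to 0.875 m from the base axis. Payload 6.5 kg.
Tool frame: the origin (TCP) lies between the finger pads; the fingertips stand 25 mm ahead of it and the grasp point (between the pads) lies 6 mm ahead of it; z points along the fingers, y is the line along which they close (so a half turn about z gives the same grasp; the last joint's range is limited). The gripper opens to 88 mm and grips with 3 to 60 N. Pads are 18 mm wide; open, the fingers measure 123 mm over their backs; the gripper's body (75 mm by 187 mm) begins 45 mm behind the grasp point.
Start: joints at [-1.261, 0.536, -0.004, 1.538, 0.003, 1.067, -0.071], TCP at [0.239, 0.605, 0.236] pointing down, gripper open.
Joint ranges: [-2.7, 2.7], [-0.37, 2.16], [-1.27, 1.26], [0.24, 2.4], [-1.31, 4.45], [0.19, 1.91], [-2.76, 2.76]. Speed limits (rad/s): [2.39, 2.39, 3.14, 3.14, 3.14, 3.14, 3.14].

INTERFACE

Orientations are given as [roll, pitch, yaw] about the fixed x, y, z axes, in that order (R = Rz(yaw) Ry(pitch) Rx(roll)).
In Python, from rig import r, effector, planner, monitor, grab_frame, order gives the robot as it stands. Calls block until the motion is done:
- r.movep(position, orientation): joint-space move of the TCP to a pose.
- r.line_to(position, rate=0.15, ori=None): straight line of the TCP; ori=None keeps the orientation; rate is the mean speed in m/s.
- r.set_joints(angles): joint-space move.
- effector.gripper_to(opening, grip_force=None): finger opening in m; grip_force is the grip in N (None keeps the last); returns when the fingers have stopped.
- r.sleep(seconds).
- planner.inverse_kinematics(position, orientation): joint angles nearest the present ones, or None.
- monitor.state(): the state.
- grab_frame(name): name is "side" or "top" or "wrist"; returns a dict with "color" (420x560x3 uint8, red, green, blue), "mtx" (3x3 intrinsics, pixels), "rvec" (rotation vector, rad) and "tvec" (3), from world to camera coordinates, as OpenCV has them; the wrist camera has in their place "tool_from_camera" (4x4, takes a point from camera to tool coordinates, whose origin is the TCP and whose axes are the flange's). Camera axes: x right, y down, z forward; pixel columns grow to the right and rows downward; lengths in m; the calibration is good to about 2 mm. The wrist camera is an equidistant fisheye: a pixel r from the principal point sees the ray r / f radians off the axis. A picture is of the moment at which its call begins: read the wrist's pose just before it. There is no depth.
A pose or a line that the arm cannot do raises r.Unreachable and nothing moves.
- order.job_done(): hands the job in; it is judged then, once.
The state is a dict: "t": time; "qpos": joint angles; "dq": joint speeds; "tau": joint torques, N m; "tool_pos": TCP position; "eef_rot": TCP orientation; "wrist_force": force on the tool from outside, world axes, zero at the start; "wrist_torque": the same for the moment, N m; "width": finger opening in m; "gripper_force": force on a finger pad.
Only numpy, scipy, OpenCV 4.12 (cv2) and the standard library are available. Lean on these libraries where they do the work, as an engineer would, in place of code of your own. Each camera call takes 0.05 s, during which the arm holds its last target. There are 200 camera calls.

## Working session

There is one attempt and no reset: what is moved stays moved. The work goes in short steps, each a Python script; the robot and the scene stay as the last script left them, time stands still between calls to the robot, and variables do not carry over. Pictures are saved under pics/ and viewed, at most 10 in all, crops included, and the job is handed in when it is done.

```bash
mkdir -p pics; ls; python3 - <<'E'
from rig import *
import cv2,numpy as np
s=monitor.state();print(s)
for n in("side","top","wrist"):
    f=grab_frame(n);np.savez(f"pics/{n}0.npz",**f);cv2.imwrite(f"pics/{n}0.png",f["color"][:,:,::-1])
    print(n,{k:np.round(v,4).tolist() for k,v in f.items() if k!="color"})
E
```

```text
pics
{'t': 0.0, 'qpos': array([-1.26122328,  0.53716261, -0.00443825,  1.53881667,  0.0026408 ,
        1.0672957 , -0.07116683]), 'dq': array([-0.00093595, -0.00262721, -0.00198766,  0.0001627 , -0.0007354 ,
       -0.0004865 ,  0.00133474]), 'tau': array([-4.84109260e-04, -5.70971847e+01,  9.90692228e-01, -2.51605296e+01,
       -5.61578502e-02,  1.77769689e-02,  1.49090524e-04]), 'tool_pos': array([0.23835315, 0.60408472, 0.23496341]), 'eef_rot': array([-3.13992316e+00,  1.59002569e-04,  2.76594412e+00]), 'wrist_force': array([-0.7582502 , -0.38356722,  0.04241296]), 'wrist_torque': array([0.01191693, 0.01465089, 0.01358389]), 'gripper_force': 0.0, 'width': 0.08833623061911502}
side {'mtx': [[440.2107, 0.0, 277.9569], [0.0, 440.2107, 209.0719], [0.0, 0.0, 1.0]], 'rvec': [0.0524, -2.7283, 1.4651], 'tvec': [0.5942, 0.0974, 0.8683]}
top {'mtx': [[517.6799, 0.0, 273.574], [0.0, 517.6799, 209.6574], [0.0, 0.0, 1.0]], 'rvec': [2.1505, -2.0717, 0.2137], 'tvec': [0.0366, 0.5901, 0.8432]}
wrist {'mtx': [[325.1923, 0.0, 282.2036], [0.0, 325.1923, 211.1523], [0.0, 0.0, 1.0]], 'tool_from_camera': [[-0.0006, -0.9667, -0.2559, 0.0646], [1.0, -0.0004, -0.0009, -0.0011], [0.0008, -0.2559, 0.9667, -0.1484], [0.0, 0.0, 0.0, 1.0]]}
```

View pics/side0.png

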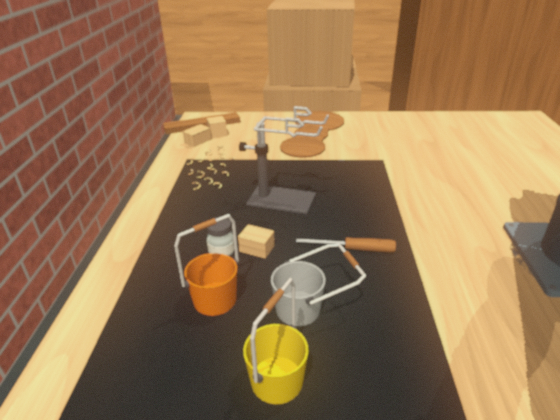

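View pics/top0.png

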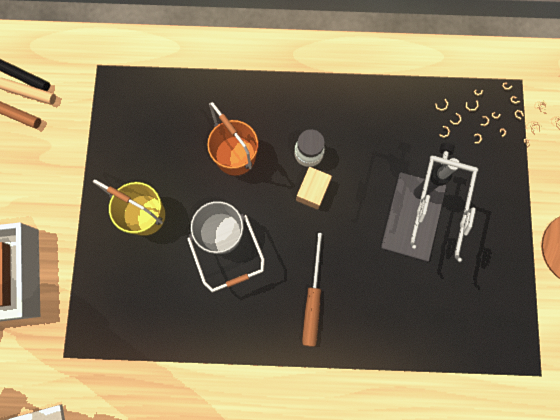

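Side: steel pail at about (298,293), its sleeve at (350,260), stand base at (282,198) with arms at about (290,125). Top: pail rim (217,228), sleeve (237,280), stand base (413,215), arm tips (414,242) and (459,259). Next I'll measure with masks and rays.

```bash
cat > h.py <<'E'
import numpy as np,cv2
from scipy.spatial.transform import Rotation as Ro
def load(n): return dict(np.load(f"pics/{n}.npz"))
def ray(f,uv,tool=None):
    """camera centre and unit ray in the world; tool=(pos,rpy) for the wrist camera"""
    K=f["mtx"]; a=(np.array(uv,float)-K[:2,2])/K[0,0]
    if tool is None:
        R=cv2.Rodrigues(f["rvec"])[0]; c=-R.T@f["tvec"].ravel(); d=R.T@np.r_[a,1]
    else:
        th=np.linalg.norm(a); d=np.r_[a/max(th,1e-9)*np.sin(th),np.cos(th)]
        T=f["tool_from_camera"]; W=Ro.from_euler("xyz",tool[1]).as_matrix()
        c=W@T[:3,3]+tool[0]; d=W@T[:3,:3]@d
    return c,d/np.linalg.norm(d)
def onz(f,uv,z,tool=None):
    c,d=ray(f,uv,tool); return c+d*(z-c[2])/d[2]
def tri(*rays):
    A=0;b=0
    for c,d in rays: P=np.eye(3)-np.outer(d,d);A=A+P;b=b+P@c
    p=np.linalg.solve(A,b); return p,max(np.linalg.norm((np.eye(3)-np.outer(d,d))@(p-c)) for c,d in rays)
def proj(f,p): return cv2.projectPoints(np.array([p],float),f["rvec"],f["tvec"],f["mtx"],None)[0].ravel()
def blobs(img,lo,hi,amin=20):
    m=cv2.inRange(cv2.cvtColor(img,cv2.COLOR_RGB2HSV),lo,hi)
    n,l,s,c=cv2.connectedComponentsWithStats(m)
    return [(np.round(c[i],1),s[i].tolist()) for i in range(1,n) if s[i][4]>=amin],l
E
python3 - <<'E'
from h import *
S,T=load("side0"),load("top0")
for n,f,box in(("side",S,(335,240,370,280)),("top",T,(215,265,262,295))):
    x0,y0,x1,y1=box;b,_=blobs(np.ascontiguousarray(f["color"][y0:y1,x0:x1]),(3,90,60),(18,255,255),8)
    print(n,[(c+[x0,y0],s) for c,s in b])
print("cam",ray(S,(0,0))[0],ray(T,(0,0))[0])
for uv in((217,228),(136,208)): print(onz(T,uv,.075))
for uv in((414,242),(459,259)):print(onz(T,uv,.2))
def crop(f,x0,y0,x1,y1,k): return cv2.resize(f["color"][y0:y1,x0:x1,::-1],None,fx=k,fy=k,interpolation=cv2.INTER_CUBIC)
a=crop(T,370,140,490,280,3);b=crop(S,235,95,345,220,3);c=crop(T,175,190,275,300,2);d=crop(S,260,235,375,335,2)
o=np.zeros((600,800,3),np.uint8)
o[:420-40,:360]=a[40:420];o[:375,400:730]=b;o[380:600,:200]=c;o[400:600,400:630]=d
cv2.imwrite("pics/m1.png",o)
E
```

```text
side [(array([355.2, 249.6]), [8, 0, 27, 29, 414])]
top [(array([236.9, 279.9]), [10, 8, 24, 14, 154])]
cam [0.54626752 0.69897416 0.57397367] [0.40389523 0.05176745 0.94585482]
[0.54979458 0.15376816 0.075     ]
[0.57941764 0.29503168 0.075     ]
[ 0.51893721 -0.14810923  0.2       ]
[ 0.4965884  -0.21255705  0.2       ]
```

View pics/m1.png

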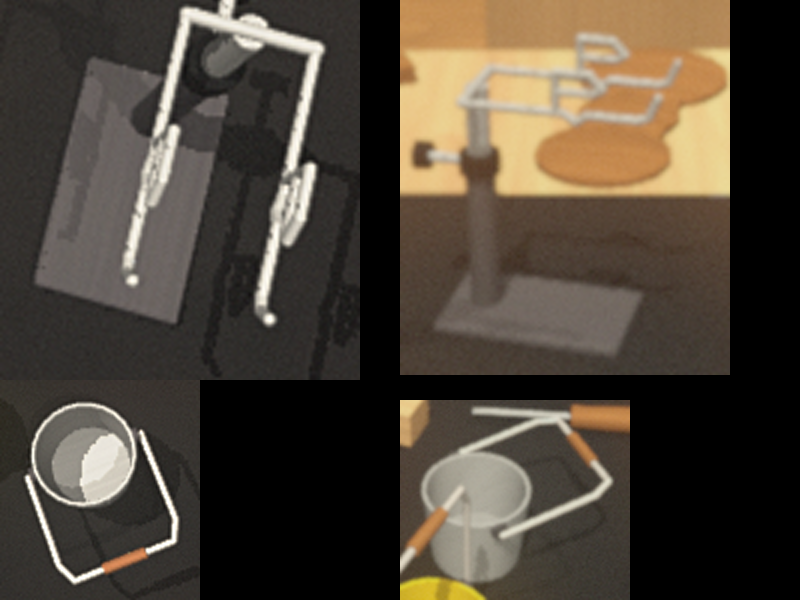

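Montage: arm tips in top at about (414,247)/(460,260), in side (320.7,127.3)/(327.7,115.7). Base corners in top are (401,173),(446,186),(430,261),(382,248). The sleeve is (236.9,279.9) in top and about (351.5,259) in side. Bail ears in top are (189,239)/(245,216).

```bash
python3 - <<'E'
from h import *
np.set_printoptions(precision=4,suppress=True)
S,T=load("side0"),load("top0")
for n,a,b in(("tip1",(414,247),(320.7,127.3)),("tip2",(460,260),(327.7,115.7)),("sleeve",(236.9,279.9),(351.5,259)),
  ("xbarL",(432.5,158.3),(257,129)),("xbarR",(476,169.5),(265,119))):
    print(n,*tri(ray(T,a),ray(S,b)))
B=np.array([onz(T,p,.013) for p in((400.7,172.7),(446,185.7),(430,261),(382,247.7))]);print(B,B.mean(0))
print([np.linalg.norm(B[i]-B[i-1]) for i in range(4)])
# rim ellipse in top: bright low-saturation pixels, hull of component
img=T["color"]; g=cv2.cvtColor(img,cv2.COLOR_RGB2HSV)
m=((g[...,2]>75)&(g[...,1]<70)).astype(np.uint8); k=np.zeros_like(m);k[195:262,185:250]=m[195:262,185:250]
k=cv2.morphologyEx(k,cv2.MORPH_OPEN,cv2.getStructuringElement(2,(9,9)))
cs=max(cv2.findContours(k,0,1)[0],key=cv2.contourArea);e=cv2.fitEllipse(cs);print(e)
print("rim",onz(T,e[0],.075))
ears=[onz(T,p,.068) for p in((189,239),(245,216))];print("ears",ears,np.linalg.norm(ears[0]-ears[1]),(ears[0]+ears[1])/2)
for p in((212.5,290),(263,270.5)):print("corner",onz(T,p,.075))
for uv in((350,245),(395,245)):print("ts",onz(S,uv,.02))
E
```

```text
tip1 [ 0.5097 -0.1438  0.216 ] 0.0004361342971372898
tip2 [ 0.4932 -0.2085  0.2153] 7.725995951382674e-05
sleeve [0.462  0.1146 0.0858] 0.0004452163337377826
xbarL [ 0.646  -0.1786  0.1981] 0.0015211243822296511
xbarR [ 0.6332 -0.2452  0.1936] 0.0006599165066832745
[[ 0.6776 -0.1757  0.013 ]
 [ 0.6557 -0.2596  0.013 ]
 [ 0.5143 -0.2264  0.013 ]
 [ 0.5352 -0.1401  0.013 ]] [ 0.5957 -0.2004  0.013 ]
[np.float64(0.14682711784023209), np.float64(0.0866446800595651), np.float64(0.145234606990641), np.float64(0.0888737353152337)]
((217.5062255859375, 226.2534942626953), (50.256248474121094, 53.37841796875), 130.79286193847656)
rim [0.5528 0.1531 0.075 ]
ears [array([0.5301, 0.2014, 0.068 ]), array([0.5738, 0.1075, 0.068 ])] 0.1035099559011261 [0.5519 0.1544 0.068 ]
corner [0.445 0.155 0.075]
corner [0.4805 0.0724 0.075 ]
ts [ 0.4494 -0.0078  0.02  ]
ts [ 0.3594 -0.0097  0.02  ]
```

```bash
cat >> h.py <<'E'
PC=np.array([.5525,.1535]); PY=.415; ST=np.array([.5573,-.1905]); SY=-.243; AX=.196; GR=.008
def down(yaw): return [np.pi,0,yaw]
def stp(x,z,y=0):
    "TCP for the sleeve at stand x,y and world z"
    c,s=np.cos(SY),np.sin(SY); return [ST[0]+c*x-s*y,ST[1]+s*x+c*y,z+GR]
def arc(a,R=.1): 
    return [PC[0]-R*np.sin(a)*np.cos(PY),PC[1]-R*np.sin(a)*np.sin(PY),.068+R*np.cos(a)+GR]
E
python3 - <<'E'
from h import *
from rig import *
np.set_printoptions(precision=2,suppress=True)
for sg in(1,-1):
    print(sg)
    for n,p,y in(("hover",np.add(arc(1.39),[0,0,.1]),PY),("g",arc(1.39),PY),("up",arc(0),PY),("lift",np.add(arc(0),[0,0,.13]),PY),
      ("mid",[.43,0,.30],.1),("pre",stp(-.15,.3),SY),("land",stp(-.036,.25),SY),("notch",stp(0,.196),SY)):
        print(n,np.round(p,3),planner.inverse_kinematics(p,down(y+sg*np.pi/2)))
E
```

```text
1
hover [0.46 0.11 0.19] [-0.65  0.31  0.37  2.04 -0.15  0.81  0.23]
g [0.46 0.11 0.09] [-0.57  0.49  0.28  2.1  -0.24  0.58  0.3 ]
up [0.55 0.15 0.18] [-0.61  0.5   0.35  1.81 -0.22  0.87  0.25]
lift [0.55 0.15 0.31] [-0.65  0.35  0.4   1.69 -0.15  1.14  0.2 ]
mid [0.43 0.   0.3 ] [-0.68  0.07  0.61  2.04 -0.04  1.05  0.05]
pre [ 0.41 -0.15  0.31] [-0.66  0.1   1.    2.02 -0.1   1.07  0.14]
land [ 0.52 -0.18  0.26] [-0.43  0.48  0.93  1.81 -0.44  1.07  0.42]
notch [ 0.56 -0.19  0.2 ] [-0.38  0.64  0.92  1.77 -0.58  1.03  0.52]
-1
hover [0.46 0.11 0.19] [-1.18  0.51  1.1   2.07 -0.59  0.92 -2.48]
g [0.46 0.11 0.09] [-1.13  0.79  1.09  2.13 -0.98  0.86 -2.15]
up [0.55 0.15 0.18] [-1.08  0.75  1.09  1.84 -0.77  1.05 -2.4 ]
lift [0.55 0.15 0.31] [-1.11  0.53  1.1   1.71 -0.5   1.22 -2.61]
mid [0.43 0.   0.3 ] None
pre [ 0.41 -0.15  0.31] None
land [ 0.52 -0.18  0.26] [-0.52  0.56  1.1   1.82 -0.55  1.11 -2.61]
notch [ 0.56 -0.19  0.2 ] [-0.47  0.73  1.09  1.78 -0.72  1.1  -2.51]
```

```bash
python3 - <<'E'
from h import *
from rig import *
p=arc(1.39);r.movep([p[0],p[1],.24],down(PY+np.pi/2)); effector.gripper_to(.045,25)
r.line_to([p[0],p[1],.17])
r.sleep(.3);s=monitor.state();f=grab_frame("wrist");tool=(s["tool_pos"],s["eef_rot"])
np.savez("pics/w1.npz",tp=tool[0],tr=tool[1],**f);cv2.imwrite("pics/w1.png",f["color"][:,:,::-1])
print(s["t"],tool,s["wrist_force"],s["width"])
b,_=blobs(f["color"],(3,90,60),(18,255,255),100);print(b)
for c,st in b: print(onz(f,c,.0858,tool))
E
```

```text
3.7917 (array([0.462893  , 0.11401906, 0.17064334]), array([ 3.14025947e+00, -1.12755215e-04,  1.98582565e+00])) [-0.09267113 -0.45760986 -0.31069813] 0.04462218628372714
[(array([156.8,  35.4]), [143, 17, 26, 46, 147]), (array([98. , 81.1]), [80, 32, 40, 99, 308]), (array([74.6, 75.1]), [56, 41, 37, 89, 767]), (array([21.8, 72.3]), [7, 49, 24, 49, 121]), (array([ 42.3, 106.6]), [19, 52, 51, 112, 1666]), (array([ 24. , 107.7]), [10, 67, 28, 98, 222]), (array([280.5, 214.3]), [274, 189, 14, 51, 699]), (array([489.4, 249.2]), [448, 228, 73, 53, 1939]), (array([165.5, 298.2]), [152, 264, 35, 71, 808]), (array([403., 305.]), [390, 276, 22, 59, 622]), (array([ 72.2, 331. ]), [64, 316, 15, 25, 126]), (array([358.3, 348.1]), [158, 331, 336, 29, 1699])]
[0.32121425 0.20268157 0.0858    ]
[0.28610619 0.15461289 0.0858    ]
[0.26048223 0.15290745 0.0858    ]
[0.1947493  0.14001353 0.0858    ]
[0.2347716 0.1180695 0.0858   ]
[0.21148301 0.11062044 0.0858    ]
[0.46165477 0.11321415 0.0858    ]
[0.64685832 0.15856834 0.0858    ]
[0.40105184 0.00448986 0.0858    ]
[0.59279291 0.08071811 0.0858    ]
[ 0.31337261 -0.09060995  0.0858    ]
[0.57800423 0.02512295 0.0858    ]
```

View pics/w1.png

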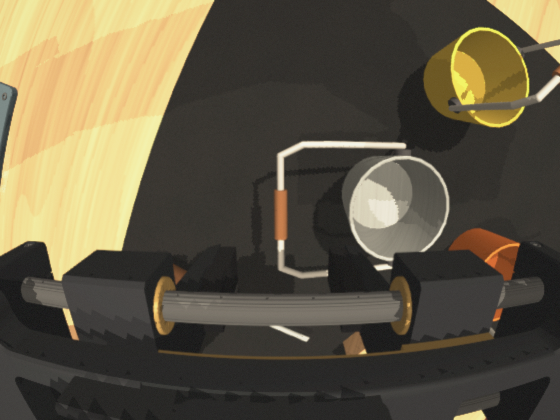

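Wrist view: the sleeve at (280.5,214.3) is centred and its wire is square to the fingers. The rim spans x 350–449, y 155–262. The ray gives (.4617,.1132), which agrees with the two-view point within 1.5 mm. I'll grasp now.

```bash
python3 - <<'E'
from h import *
from rig import *
np.set_printoptions(precision=4,suppress=True)
w=load("w1");tool=(w["tp"],w["tr"])
P=[onz(w,u,.075,tool) for u in((350,208),(449,207),(402,155),(402,262))];print(P,(P[0]+P[1])/2,(P[2]+P[3])/2)
r.line_to([.4619,.1139,.12],.12);r.line_to([.4619,.1139,.0858+GR],.06)
s0=monitor.state()["wrist_force"];effector.gripper_to(.0,25)
s=monitor.state();print(s["t"],s["width"],s["gripper_force"],s["tool_pos"],s0,s["wrist_force"])
E
```

```text
[array([0.5108, 0.1371, 0.075 ]), array([0.5913, 0.1737, 0.075 ]), array([0.5307, 0.1929, 0.075 ]), array([0.5754, 0.1134, 0.075 ])] [0.551  0.1554 0.075 ] [0.553  0.1531 0.075 ]
5.7583 0.0003989940753825807 0.0 [0.4619 0.1139 0.0938] [ 0.4166  0.0803 -0.1837] [1.0581 0.4672 0.0603]
```

```bash
python3 - <<'E'
from h import *
from rig import *
o=np.zeros((420,800,3),np.uint8)
f=grab_frame("side");np.savez("pics/s2.npz",**f)
o[:,:400]=cv2.resize(f["color"][215:320,270:370,::-1],(400,420),interpolation=cv2.INTER_CUBIC)
f=grab_frame("wrist");np.savez("pics/w2.npz",**f);o[:,400:]=cv2.resize(f["color"][100:310,180:380,::-1],(400,420))
cv2.imwrite("pics/m2.png",o)
E
```

```text
(no output)
```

View pics/m2.png

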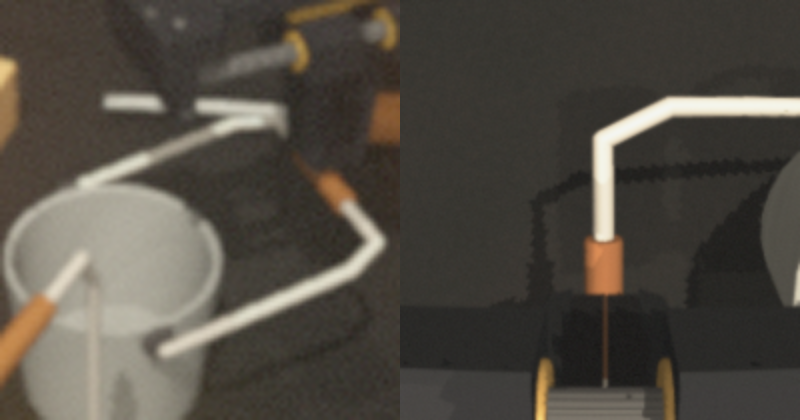

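Wrist view: the fingers are shut with the sleeve apparently just below the tips (sleeve end at about (282.5,219.5)). Side view: the bail has hardly moved. I'll triangulate its height from the wrist views before and after the descent.

```bash
python3 - <<'E'
from h import *
from rig import *
np.set_printoptions(precision=4,suppress=True)
w=load("w1");w2=load("w2");t1=(w["tp"],w["tr"]);s=monitor.state();t2=(s["tool_pos"],s["eef_rot"])
T,S,S2=load("top0"),load("side0"),load("s2")
# bail corner & sleeve end seen in both wrist views
print("end",*tri(ray(w,(280.5,189.5),t1),ray(w2,(282,219.5),t2)))
print("corner",*tri(ray(w,(280,156),t1),ray(w2,(281.5,169),t2)))
print("corner2",*tri(ray(w,(302,145),t1),ray(w2,(315,152),t2)))
print("corner top/side",*tri(ray(T,(212.5,290)),ray(S,(364,276))))
print("sleeve side+w1",*tri(ray(w,(280.5,214.3),t1),ray(S,(351.5,259))),*tri(ray(w,(280.5,214.3),t1),ray(T,(236.9,279.9))))
for z in(.06,.07,.08,.0858): print(z,onz(T,(236.9,279.9),z),onz(w,(280.5,214.3),z,t1),onz(S,(351.5,259),z))
print("ear far in w1",onz(w,(404,145),.068,t1),"tool",t2,s["wrist_force"])
E
```

```text
end [0.4542 0.1305 0.086 ] 6.011993217661878e-05
corner [0.4447 0.151  0.0649] 0.00014357379434814393
corner2 [0.4552 0.1671 0.0847] 0.0006966088681846698
corner top/side [0.4446 0.1541 0.0831] 7.495367004241772e-06
sleeve side+w1 [0.4616 0.1129 0.0844] 0.00022715015791916553 [0.4618 0.1142 0.0894] 0.00048797983190745876
0.06 [0.4642 0.1164 0.06  ] [0.4644 0.1067 0.06  ] [0.4571 0.0838 0.06  ]
0.07 [0.4636 0.1157 0.07  ] [0.4633 0.1092 0.07  ] [0.4589 0.0958 0.07  ]
0.08 [0.4629 0.1149 0.08  ] [0.4623 0.1117 0.08  ] [0.4606 0.1078 0.08  ]
0.0858 [0.4625 0.1145 0.0858] [0.4617 0.1132 0.0858] [0.4616 0.1147 0.0858]
ear far in w1 [0.5313 0.2015 0.068 ] tool (array([0.4619, 0.1139, 0.0938]), array([3.1416, 0.    , 1.9858])) [ 0.3527  0.3437 -0.1374]
```

```bash
python3 - <<'E'
from h import *
from rig import *
np.set_printoptions(precision=1,suppress=True)
s=monitor.state();W=Ro.from_euler("xyz",s["eef_rot"]).as_matrix()
S=load("side0");S2=load("s2")
effector.gripper_to(.045,25);f=grab_frame("side")
o=np.zeros((600,800,3),np.uint8)
def crop(f): return cv2.resize(f["color"][215:290,320:386,::-1],None,fx=4,fy=4,interpolation=cv2.INTER_CUBIC)
for i,g in enumerate((S,S2,f)):
    im=crop(g)
    if i:
        for L,c in((0,(0,255,0)),(.025,(0,0,255)),(-.045+.006,(255,0,0))):
            for y in((0,) if i==1 else(-.0225,.0225)):
                u=proj(g,s["tool_pos"]+W@[0.009,y,L]);print(i,L,y,u);cv2.circle(im,tuple(int(v) for v in (u-[320,215])*4),3,c,-1)
    o[(i//2)*300:(i//2)*300+300,(i%2)*300:(i%2)*300+264]=im
cv2.imwrite("pics/m3.png",o);print(monitor.state()["width"])
E
```

```text
1 0 0 [354.2 258.2]
1 0.025 0 [353.2 269.5]
1 -0.039 0 [356.  239.8]
2 0 -0.0225 [366. 255.]
2 0 0.0225 [342.3 261.5]
2 0.025 -0.0225 [364.7 266.2]
2 0.025 0.0225 [341.4 272.9]
2 -0.039 -0.0225 [368.  236.6]
2 -0.039 0.0225 [343.7 243. ]
0.04504941324025356
```

View pics/m3.png

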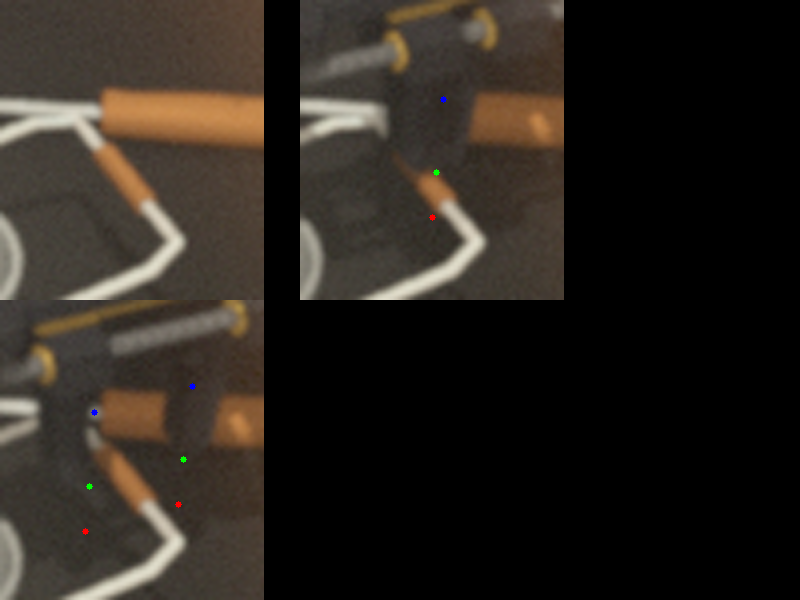

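Side crops: both fingertips end at my green L=0 marks or slightly above them, not at the red 25 mm ones. So the real tips stand about 29 mm further back along the tool z than the stated frame. The wrist view gives the same (tip at −5 mm). I'll correct the tool offset, descend further and regrip.

```bash
sed -i 's/GR=.008/GR=-.021/' h.py; python3 - <<'E'
from h import *
from rig import *
np.set_printoptions(precision=4,suppress=True)
f0=monitor.state()["wrist_force"]
r.line_to([.4619,.1139,.0858+GR],.05);f1=monitor.state()["wrist_force"]
effector.gripper_to(.0,20)
s=monitor.state();print(s["t"],s["width"],s["gripper_force"],s["tool_pos"],f0,f1,s["wrist_force"])
f=grab_frame("wrist");np.savez("pics/w4.npz",**f);f=grab_frame("side");np.savez("pics/s4.npz",**f)
S=load("side0")
o=np.hstack([cv2.resize(g["color"][215:290,320:386,::-1],None,fx=4,fy=4,interpolation=cv2.INTER_CUBIC) for g in(S,f)])
cv2.imwrite("pics/m4.png",o)
E
```

```text
8.0667 0.008914981938157564 20.018189884722233 [0.4616 0.1138 0.0648] [ 0.1284 -0.3724  0.2528] [0.1855 1.0666 0.3391] [-0.5939 -0.2863  0.53  ]
```

```bash
sed -i 's/^PC=.*\]); PY=.415/PC=np.array([.5518,.1532]); PY=.412/' h.py; python3 - <<'E'
from h import *
from rig import *
np.set_printoptions(precision=2,suppress=True)
f0=monitor.state()["wrist_force"]
for a in np.linspace(1.392,0,13)[1:]:
    r.line_to(arc(a),.08); s=monitor.state(); d=s["wrist_force"]-f0
    print(round(a,2),d,round(s["width"],4),round(s["t"],1))
    if np.linalg.norm(d)>5: break
f=grab_frame("side");np.savez("pics/s5.npz",**f);g=grab_frame("top");np.savez("pics/t5.npz",**g)
o=np.hstack([cv2.resize(f["color"][190:340,230:390,::-1],None,fx=2.5,fy=2.5),cv2.resize(g["color"][180:330,160:320,::-1],None,fx=2.5,fy=2.5)])
cv2.imwrite("pics/m5.png",o)
E
```

```text
1.28 [-1.8  -0.06 -1.32] 0.0092 8.5
1.16 [-1.95 -1.46 -0.72] 0.0091 8.8
1.04 [-0.94 -0.92 -0.54] 0.0092 9.0
0.93 [-2.35 -0.55 -0.76] 0.0089 9.3
0.81 [-2.18 -1.83  1.31] 0.0088 9.6
0.7 [-3.03 -1.22  2.24] 0.0091 9.9
0.58 [-4.06 -1.5   2.98] 0.009 10.2
```

View pics/m5.png

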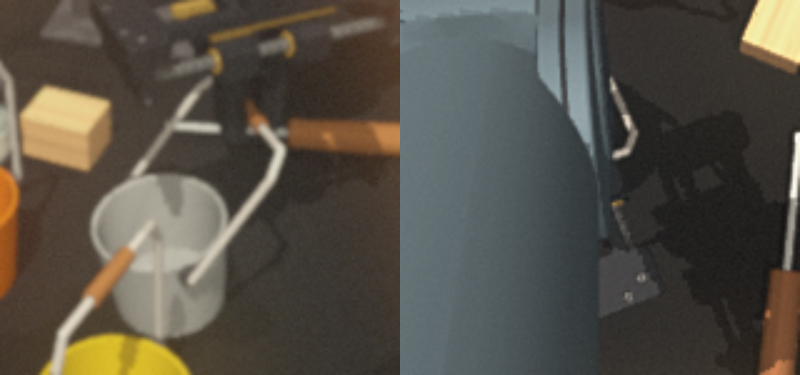

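The tool is being pushed outward along the legs, so my arc is a bit inside the true one. The rim in the side view is now at about (294,278), against (298,279) before. I'll loosen the pinch to relieve it and re-measure.

```bash
python3 - <<'E'
from h import *
from rig import *
np.set_printoptions(precision=4,suppress=True)
effector.gripper_to(.02,20);s=monitor.state();tool=(s["tool_pos"],s["eef_rot"]);print(s["t"],s["wrist_force"],tool[0])
f=grab_frame("wrist");np.savez("pics/w6.npz",tp=tool[0],tr=tool[1],**f);g=grab_frame("side");np.savez("pics/s6.npz",**g)
S=load("side0")
# pail body edges: grey-brightness extents along two rows, and shift by template of the pail wall/rim
t=S["color"][268:325,272:330]
for n,h in(("s4",load("s4")),("s5",load("s5")),("s6",g)):
    m=cv2.matchTemplate(h["color"][255:340,255:345],t,cv2.TM_CCOEFF_NORMED);_,v,_,l=cv2.minMaxLoc(m);print(n,v,l[0]+255-272,l[1]+255-268)
for n,im in(("s0",S["color"]),("s6",g["color"])):
    gr=im.astype(int).mean(2);print(n,[ (int(i),int(v)) for i,v in enumerate(gr[278,262:335],262)][::1][:22],gr[278,315:332].astype(int).tolist())
o=np.zeros((600,800,3),np.uint8)
o[:,:600]=cv2.resize(f["color"][100:310,180:390,::-1],(600,600));o[:300,600:]=cv2.resize(g["color"][215:290,325:375,::-1],(200,300));cv2.imwrite("pics/m6.png",o)
E
```

```text
10.675 [ 0.6848 -0.0965  0.3212] [0.5021 0.1315 0.1307]
s4 0.9762315154075623 0 0
s5 0.7596117854118347 -2 0
s6 0.8462001085281372 0 0
s0 [(262, 65), (263, 66), (264, 67), (265, 71), (266, 65), (267, 68), (268, 66), (269, 75), (270, 106), (271, 159), (272, 168), (273, 146), (274, 122), (275, 126), (276, 127), (277, 135), (278, 140), (279, 143), (280, 146), (281, 149), (282, 150), (283, 152)] [151, 147, 145, 140, 136, 131, 125, 137, 164, 167, 131, 84, 64, 64, 67, 61, 64]
s6 [(262, 64), (263, 62), (264, 67), (265, 66), (266, 68), (267, 61), (268, 67), (269, 66), (270, 84), (271, 127), (272, 153), (273, 144), (274, 123), (275, 121), (276, 128), (277, 132), (278, 137), (279, 141), (280, 145), (281, 147), (282, 149), (283, 151)] [149, 149, 147, 142, 137, 132, 128, 124, 143, 157, 143, 136, 172, 193, 188, 159, 116]
```

View pics/m6.png

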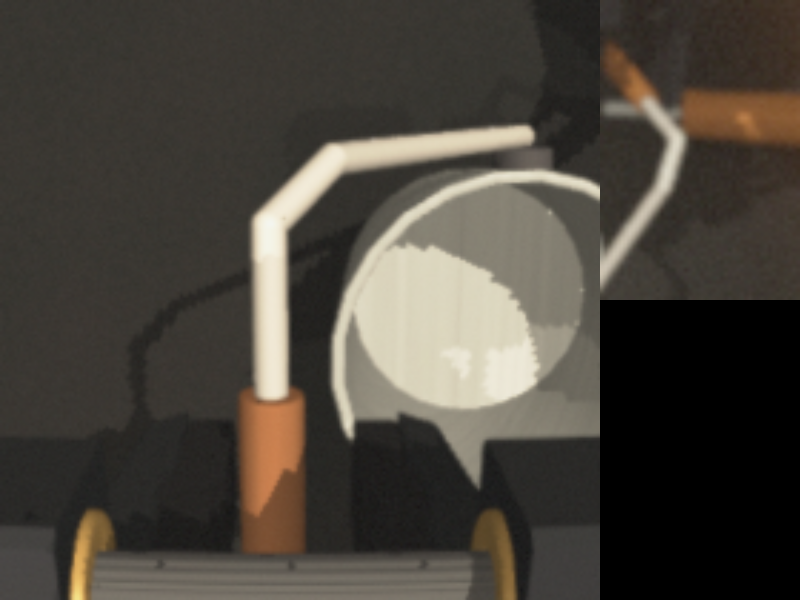

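The pail is back in its place (0 px shift) and had only been tipping slightly. The sleeve is about 3 mm outboard of the finger centre. From here the swing is mostly horizontal, so I'll push the sleeve in a loose cage with height left free, then close the pinch once it is upright.

```bash
sed -i 's/GR=-.021/GR=-.019/' h.py; python3 - <<'E'
from h import *
from rig import *
np.set_printoptions(precision=2,suppress=True)
effector.gripper_to(.014,20)
f0=monitor.state()["wrist_force"]
for a in [.5,.4,.3,.2,.1,0,-.02]:
    r.line_to(arc(a),.07); s=monitor.state(); d=s["wrist_force"]-f0
    print(a,d,round(s["width"],4),round(s["t"],1))
    if np.linalg.norm(d)>5: break
r.line_to(arc(0),.05);effector.gripper_to(0,25);r.sleep(.3)
s=monitor.state();tool=(s["tool_pos"],s["eef_rot"]);print(s["t"],s["wrist_force"]-f0,s["width"],s["tool_pos"])
f=grab_frame("side");np.savez("pics/s7.npz",**f);S=load("side0")
t=S["color"][285:325,275:325]
m=cv2.matchTemplate(f["color"][270:340,260:345],t,cv2.TM_CCOEFF_NORMED);_,v,_,l=cv2.minMaxLoc(m);print(v,l[0]+260-275,l[1]+270-285)
cv2.imwrite("pics/m7.png",cv2.resize(f["color"][150:340,220:390,::-1],None,fx=3,fy=3))
E
```

```text
0.5 [ 1.32 -0.6  -0.31] 0.0143 11.4
0.4 [ 0.63  0.45 -0.53] 0.0138 11.7
0.3 [ 2.01 -0.42 -0.84] 0.0139 11.9
0.2 [ 1.04  0.09 -0.76] 0.0139 12.2
0.1 [ 1.03 -0.2  -0.69] 0.014 12.5
0 [ 0.51  0.3  -0.05] 0.0137 12.8
-0.02 [ 1.05  0.27 -1.09] 0.014 13.1
13.8667 [ 0.49 -0.03 -0.22] 0.008767226349752688 [0.55 0.15 0.15]
0.879658043384552 0 0
```

View pics/m7.png

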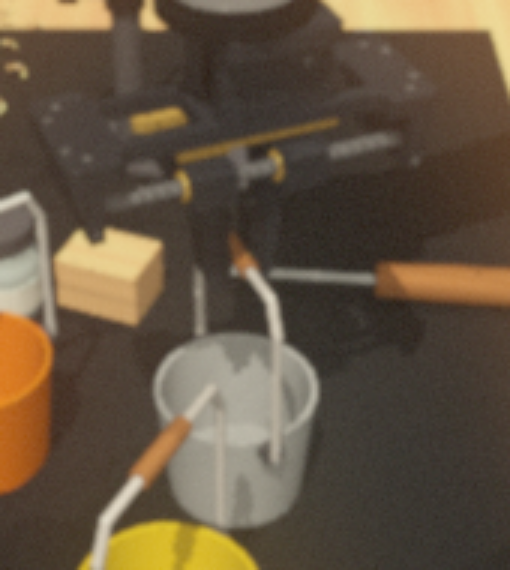

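The side view shows the bail upright in the pinch and the pail standing unmoved at about (299,289) px. Now lift and carry it to the front of the hooks.

```bash
python3 - <<'E'
from h import *
from rig import *
np.set_printoptions(precision=3,suppress=True)
f0=monitor.state()["wrist_force"]
p=np.array(arc(0))
r.line_to(p+[0,0,.03],.06);r.sleep(.3);s=monitor.state();print("lift",s["wrist_force"]-f0,s["width"],s["t"])
r.line_to(p+[0,0,.132],.12)
r.line_to([.46,.02,.30+GR],.14,ori=down(.1+np.pi/2))
r.line_to(stp(-.15,.30),.14,ori=down(SY+np.pi/2))
r.line_to(stp(-.15,.25),.08);r.sleep(1.0)
s=monitor.state();print(s["wrist_force"]-f0,s["width"],s["tool_pos"],s["t"])
tool=(s["tool_pos"],s["eef_rot"])
f=grab_frame("wrist");np.savez("pics/w8.npz",tp=tool[0],tr=tool[1],**f);f=grab_frame("side");np.savez("pics/s8.npz",**f);g=grab_frame("top");np.savez("pics/t8.npz",**g)
for n,h,box in(("side",f,(290,60,420,220)),("top",g,(330,140,500,330))):
    x0,y0,x1,y1=box;b,_=blobs(np.ascontiguousarray(h["color"][y0:y1,x0:x1]),(3,90,60),(14,255,255),15)
    print(n,[(c+[x0,y0],s) for c,s in b],"expected",proj(h,s_:=s["tool_pos"]+[0,0,-GR]) )
E
```

```text
lift [ 0.731 -0.459 -3.692] 0.008820318854622134 14.8667
[ 0.645 -0.291 -4.359] 0.008927899571664028 [ 0.412 -0.154  0.231] 20.3917
side [(array([358.6,  61.3]), [63, 0, 12, 4, 31]), (array([408.1,  60.7]), [107, 0, 23, 3, 51]), (array([331.5,  73.4]), [33, 4, 25, 23, 121]), (array([390.5,  96.3]), [62, 17, 68, 41, 1288]), (array([327. , 115.6]), [33, 53, 8, 6, 15]), (array([298.2, 138. ]), [4, 75, 10, 8, 30]), (array([311.9, 136.9]), [14, 75, 20, 7, 39]), (array([317.9, 142.3]), [24, 79, 8, 7, 23]), (array([313.5, 152.1]), [18, 88, 10, 8, 19]), (array([294.2, 154.1]), [0, 93, 10, 3, 18]), (array([302.7, 168.9]), [0, 101, 29, 18, 237]), (array([332.4, 169. ]), [24, 101, 31, 22, 224]), (array([378.8, 201.2]), [57, 111, 54, 49, 989])] expected [370.427 109.265]
top [(array([418.8, 313.5]), [85, 170, 8, 9, 49])] expected [430.352 317.52 ]
```

```bash
python3 - <<'E'
from h import *
s,t,w=load("s8"),load("t8"),load("w8")
o=np.zeros((600,800,3),np.uint8)
o[:300,:400]=cv2.resize(s["color"][90:240,230:430,::-1],None,fx=2,fy=2)
o[300:600,:320]=cv2.resize(t["color"][190:340,360:520,::-1],None,fx=2,fy=2)
o[:300,400:]=cv2.resize(w["color"][60:360,80:480,::-1],None,fx=1,fy=1)
cv2.imwrite("pics/m8.png",o)
E
```

```text
(no output)
```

View pics/m8.png

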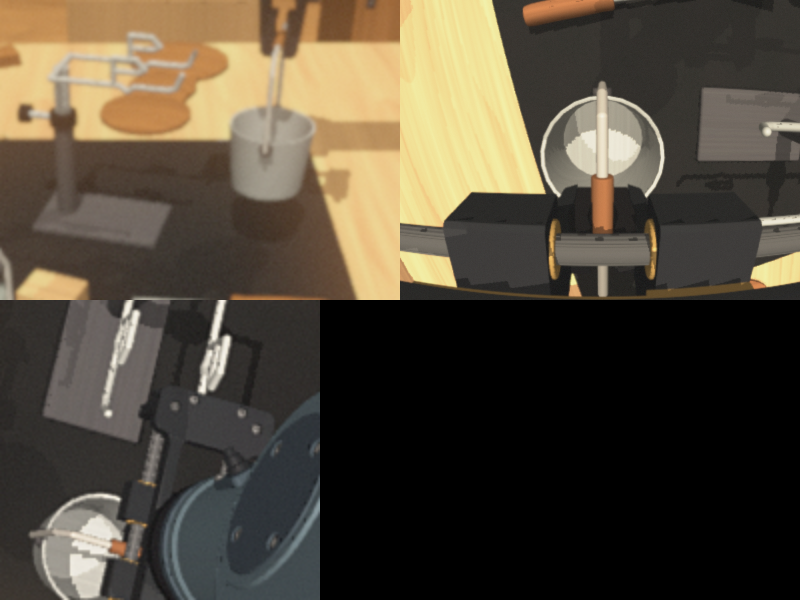

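Wrist view: the bail is square in the pinch, the pail plumb, and the near arm's tip is at about (447,190). Side view: the pail hangs in front of the hooks. I'll check the tip against the stand estimate, then go over the landing and lower by feel.

```bash
python3 - <<'E'
from h import *
from rig import *
np.set_printoptions(precision=4,suppress=True)
w=load("w8");tl=(w["tp"],w["tr"]);q=onz(w,(447,190),.2157,tl)
c,s_=np.cos(SY),np.sin(SY)
d=q[:2]-ST;print("tip in stand frame",c*d[0]+s_*d[1],-s_*d[0]+c*d[1])
r.line_to(stp(-.036,.25),.08);r.sleep(.8)
r.line_to(stp(-.036,.215),.04);r.sleep(.6)
F=lambda: np.mean([(r.sleep(.02),monitor.state()["wrist_force"])[1] for _ in range(8)],0)
f0=F();print("f0",f0,monitor.state()["t"])
z=.215
while z>.192:
    z-=.001;r.line_to(stp(-.036,z),.02);f=F()-f0
    print(round(z,4),f)
    if f[2]>1.2 or np.linalg.norm(f[:2])>4:break
print(monitor.state()["t"],monitor.state()["width"])
E
```

```text
tip in stand frame -0.05690128074580819 0.032992586901124214
f0 [-0.2665 -0.4123 -3.8956] 24.675
0.214 [ 0.3601  0.3796 -0.1731]
0.213 [0.1721 0.3388 0.3555]
0.212 [ 0.4633  0.4256 -0.3174]
0.211 [ 0.2771  0.3032 -0.0418]
0.21 [ 0.4885  0.5318 -0.4766]
0.209 [ 0.4469  0.0318 -0.1751]
0.208 [ 0.3949  0.4411 -0.1042]
0.207 [ 0.1822  0.4216 -0.1188]
0.206 [-0.2538  0.7632  0.0902]
0.205 [ 0.3612  0.6492 -0.0312]
0.204 [ 0.2822  0.4385 -0.1174]
0.203 [0.3622 0.4016 0.1458]
0.202 [-1.4511  1.3728  8.2564]
29.6583 0.009259783690283546
```

Touchdown is at .2025, which puts the arm axis at about .197, as estimated. Raise 1 mm and slide back under the keepers, watching the force.

```bash
python3 - <<'E'
from h import *
from rig import *
np.set_printoptions(precision=2,suppress=True)
f0=np.array([0,0,-3.9])
F=lambda n=5: np.mean([(r.sleep(.02),monitor.state()["wrist_force"])[1] for _ in range(n)],0)-f0
z=.2036; r.line_to(stp(-.036,z),.02);print(F())
ok=True
for x in np.arange(-.031,.0011,.004):
    r.line_to(stp(x,z),.04);f=F();print(round(x,3),f)
    if f[2]>6 or f[2]<-4 or np.linalg.norm(f[:2])>5: ok=False;break
if ok:
    r.line_to(stp(0,z),.02);r.sleep(.5)
    while z>.196:
        z-=.0007;r.line_to(stp(0,z),.02);f=F(8);print("z",round(z,4),f)
        if f[2]>2.0 or np.linalg.norm(f[:2])>4:break
s=monitor.state();print(s["t"],s["width"],s["tool_pos"])
E
```

```text
[-0.05  0.05 -0.05]
-0.031 [ 0.12 -0.22 -0.21]
-0.027 [ 0.25  0.17 -0.26]
-0.023 [-0.05  0.06  0.01]
-0.019 [ 0.07  0.43 -0.05]
-0.015 [ 0.06  0.09 -0.08]
-0.011 [-0.16 -0.12  0.19]
-0.007 [-0.26 -0.13 -0.06]
-0.003 [ 0.04  0.29 -0.37]
0.001 [0.02 0.39 0.09]
z 0.2029 [-0.13 -0.06 -0.43]
z 0.2022 [ 0.15  0.1  -0.19]
z 0.2015 [-0.05  0.07  0.18]
z 0.2008 [0.3  0.06 0.1 ]
z 0.2001 [-0.04 -0.08  0.18]
z 0.1994 [ 0.15 -0.18  0.07]
z 0.1987 [ 0.02 -0.21  0.13]
z 0.198 [ 0.18 -0.37  1.82]
z 0.1973 [-0.92  0.78  8.53]
37.2167 0.009122177490668399 [ 0.56 -0.19  0.18]
```

Seated at .198 with no side load. Ease off, open, and withdraw straight up.

```bash
python3 - <<'E'
from h import *
from rig import *
np.set_printoptions(precision=3,suppress=True)
r.line_to(stp(0,.1978),.02)
for o in(.012,.016,.022,.035): effector.gripper_to(o,10)
s=monitor.state();print(s["t"],s["wrist_force"])
r.line_to(stp(0,.23),.05);r.line_to(stp(0,.33),.12);print(monitor.state()["wrist_force"])
r.movep([.45,-.02,.36],down(np.pi/2));r.sleep(1.5)
a=grab_frame("side");g=grab_frame("top");r.sleep(.5);b=grab_frame("side");h=grab_frame("top")
print("motion",np.abs(a["color"].astype(int)-b["color"])[90:260,220:400].mean(),np.abs(g["color"].astype(int)-h["color"])[130:330,360:530].mean())
np.savez("pics/s9.npz",**b);np.savez("pics/t9.npz",**h)
W=lambda x,y,z:[*(np.array(stp(x,0,y))[:2]),z]
for n,k in(("side",b),("top",h)):
    e=proj(k,W(0,0,.198));x0,y0=(e-22).astype(int)
    bl,_=blobs(np.ascontiguousarray(k["color"][y0:y0+44,x0:x0+44]),(3,90,50),(16,255,230),12)
    print(n,"sleeve expected",e,[(c+[x0,y0],q[2:]) for c,q in bl])
# pail extents in top/side: change against the empty-stand picture
for n,k,k0 in(("side",b,load("side0")),("top",h,load("top0"))):
    d=(np.abs(k["color"].astype(int)-k0["color"]).max(2)>40).astype(np.uint8);e=proj(k,W(0,0,.105)).astype(int)
    m=np.zeros_like(d);m[e[1]-60:e[1]+60,e[0]-50:e[0]+50]=d[e[1]-60:e[1]+60,e[0]-50:e[0]+50]
    m=cv2.morphologyEx(m,cv2.MORPH_OPEN,np.ones((9,9)));print(n,"change box",cv2.boundingRect(m),"expected centre",e,
     "exp underside",proj(k,W(0,0,.033)),"rim L/R",proj(k,W(-.045,0,.105)),proj(k,W(.045,0,.105)))
print(monitor.state()["t"])
E
```

```text
38.6917 [-0.756 -0.402  0.76 ]
[-0.503 -0.379  0.05 ]
motion 1.8127233115468409 1.5388039215686276
side sleeve expected [297.832 126.566] [(array([301.2, 110. ]), [44, 17, 341]), (array([310.8, 127.7]), [15, 10, 133]), (array([298.4, 129.3]), [9, 5, 28]), (array([297.4, 141.5]), [11, 13, 122]), (array([311. , 141.6]), [15, 13, 178]), (array([285.7, 143.6]), [9, 10, 64])]
top sleeve expected [442.024 217.417] []
side change box (279, 160, 37, 40) expected centre [297 164] exp underside [297.706 192.06 ] rim L/R [317.17  167.272] [278.785 162.676]
top change box (374, 168, 100, 120) expected centre [424 228] exp underside [412.546 234.946] rim L/R [417.971 254.279] [429.975 202.484]
43.5083
```

The side view puts the pail exactly where expected: change box x 279–316, predicted rim 279–317, hanging clear of the base. One last check that it is still against the image noise, then hand in.

```bash
python3 - <<'E'
from h import *
from rig import *
a=grab_frame("side");r.sleep(.7);b=grab_frame("side")
d=np.abs(a["color"].astype(int)-b["color"]);p=d[155:200,278:318].mean();n=d[205:250,278:400].mean();print(p,n)
gr=b["color"].astype(int).mean(2);print([gr[y,270:325:3].astype(int).tolist() for y in(165,180,192)])
if p<2*n+1: print(order.job_done())
E
```

```text
1.5346296296296296 2.3785063752276865
[[74, 70, 85, 138, 137, 131, 132, 169, 139, 131, 135, 134, 121, 140, 143, 129, 86, 72, 77], [64, 56, 62, 96, 132, 141, 140, 117, 112, 151, 149, 147, 142, 132, 117, 86, 66, 67, 68], [89, 111, 108, 108, 121, 136, 145, 149, 149, 152, 147, 146, 132, 121, 105, 62, 54, 56, 56]]
the job is handed in; nothing more can be done
None
```

The pail hangs by its bail in both notches, level, still and clear of the base, going by the last side-camera measurements; I handed the job in at about 45 s, and the other objects were not touched.

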